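Put two mixed-up sets of check weights back in their blocks

TASK

The balance check is finished and its two weight sets stand mixed up on the bench. Put each weight back in its own block, the two steel ones in the grey plastic block and the two brass ones in the wooden block, each fully down in the well of its own size, upright and let go. Do not tip any weight over, and leave the tweezers and the small carton where they are.

Things in the scene. Friction and masses are not known exactly. Their poses are not given: they have to be found in the camera images.
- steel_large: Large silvery polished steel knob weight: a cylinder 28 mm wide and 34 mm high, on it a thin neck and a 17 mm knob; 48 mm high in all, about 200 g. Origin: centre of its underside, z up. Grip the cylinder, fingertips 13 mm or more above its underside to clear the block. The lane is narrow: glass tank right of y = 0.235, tall tester left of y = 0.51; near the tank a wide hand must lie fore and aft.
- steel_small: Small silvery polished steel knob weight: a cylinder 18 mm wide and 24 mm high, on it a thin neck and a 11 mm knob; 34 mm high in all, about 60 g. Origin: centre of its underside, z up. Grip the cylinder, fingertips 13 mm or more above its underside to clear the block. The lane is narrow: glass tank right of y = 0.235, tall tester left of y = 0.51; near the tank a wide hand must lie fore and aft.
- brass_large: Large yellow brass knob weight: a cylinder 28 mm wide and 34 mm high, on it a thin neck and a 17 mm knob; 48 mm high in all, about 200 g. Origin: centre of its underside, z up. Grip the cylinder, fingertips 13 mm or more above its underside to clear the block. The lane is narrow: glass tank right of y = 0.235, tall tester left of y = 0.51; near the tank a wide hand must lie fore and aft.
- brass_small: Small yellow brass knob weight: a cylinder 18 mm wide and 24 mm high, on it a thin neck and a 11 mm knob; 34 mm high in all, about 60 g. Origin: centre of its underside, z up. Grip the cylinder, fingertips 13 mm or more above its underside to clear the block. The lane is narrow: glass tank right of y = 0.235, tall tester left of y = 0.51; near the tank a wide hand must lie fore and aft.
- grey_block: Grey plastic weight block, 44 (x) x 82 (y) x 16 mm high; does not slide. Origin: centre of its underside, z up; its -x side (blank card) faces the robot more or less. Two round wells open at the top: large (32 mm wide) at x 0, y -16 mm; small (22 mm wide) at x 0, y +20 mm; both 9 mm deep, floor 7 mm above the underside, 3 mm chamfer. Home of the steel weights.
- wood_block: Light-brown wooden weight block, 44 (x) x 82 (y) x 16 mm high; does not slide. Origin: centre of its underside, z up; its -x side (blank card) faces the robot more or less. Two round wells open at the top: large (32 mm wide) at x 0, y +16 mm; small (22 mm wide) at x 0, y -20 mm; both 9 mm deep, floor 7 mm above the underside, 3 mm chamfer. Home of the brass weights.
- tweezers: White plastic tweezers, 124 x 13 x 9 mm, lying flat behind the blocks; a bystander. Origin: middle of its underside.
- label_box: Small pale carton, 60 x 90 x 55 mm, behind the blocks; a bystander. Origin: centre of its underside.

How it is judged:
By the outcome, as a careful person would: the job done as asked, in the order asked, and still so for the second after the job is handed in, with the robot touching nothing.
It also fails if it takes over 99 s, if anything falls off the work surface, if the arm or the gripper's body presses on something with over 40 N, if the wrist force passes 120 N, or if a joint passes its speed limit or range.

ROBOT

A 6-joint arm with a two-finger parallel gripper is mounted at the origin on a cart in front of the work surface, level with it; the furniture and walls round the work are solid. World frame = base frame: x ahead of the robot, y to its left, z up, the work surface at z = 0. Lengths are in m, angles in rad, forces in N, time in s.
With the tool pointing down it reaches from about 0.325 to 0.85 m from the base axis. Payload 4.4 kg.
Tool frame: the origin (TCP) lies at the very end of the fingers, on their centre line; the grasp point (between the pads) lies 19 mm behind it; z points along the fingers, y is the direction in which the jaws open and shut (so a half turn about z gives the same grasp; the last joint's range is limited). The gripper opens to 94 mm and grips with 3 to 60 N. Pads are 16 mm wide; open, the fingers measure 119 mm over their backs; the gripper's body (75 mm by 177 mm) begins 78 mm behind the grasp point.
Start: joints at [-0.15, 0.207, 1.542, -0, 1.393, -0.15], TCP at [0.575, -0, 0.205] pointing down, gripper open.
Joint ranges: [-2.73, 2.73], [-0.86, 2.22], [0.23, 2.46], [-1.11, 4.25], [0.08, 2.63], [-2.82, 2.82]. Speed limits (rad/s): [2.79, 2.79, 3.14, 3.14, 3.14, 3.14].

INTERFACE

Orientations are given as a unit quaternion [x, y, z, w].
In Python, from station import * gives the robot as it stands. Calls block until the motion is done:
- goto(position, orientation): joint-space move of the TCP to a pose.
- move_straight(position, frame=None, feed=0.15, threshold=None): straight line of the TCP; frame=None keeps the orientation; feed is the mean speed in m/s. With threshold (N) it stops when the force on the tool has changed by that much, and returns True; else False.
- set_joints(angles): joint-space move.
- gripper_to(opening, grasp_force=None): finger opening in m; grasp_force is the grip in N (None keeps the last); returns when the fingers have stopped.
- pause(seconds).
- solve_ik(position, orientation): joint angles nearest the present ones, or None.
- read_camera(name): name is "scene" or "side" or "wrist"; returns a dict with "frame" (480x640x3 uint8, red, green, blue), "range_z" (480x640 float32, m along the optical axis (not along the pixel's ray), 0 where there is no reading), "mtx" (3x3 intrinsics, pixels), "k1" (the pictures are not rectified: a ray, as slopes to the right and down, at radius r is drawn at 1 + k1 r^2 times it, then the intrinsics apply), "cam_to_world" (4x4, takes a point from camera to world coordinates). Camera axes: x right, y up, looking along -z (the intrinsics and any distortion apply to the point x, -y, -z); pixel columns grow to the right and rows downward; lengths in m; the calibration is good to about 2 mm. A picture is of the moment at which its call begins.
A pose or a line that the arm cannot do raises MotionError and nothing moves.
- sign_off(): hands the job in, once; it reports no verdict.
Readings, each from a call of its own:
- get_clock(): time.
- get_joints(): joint angles.
- get_joint_velocities(): joint speeds.
- get_joint_torque(): joint torques, N m.
- get_position(): TCP position.
- get_eef_rot(): TCP orientation.
- get_ft_force(): force on the tool from outside, world axes, zero at the start.
- get_torque(): the same for the moment, N m.
- get_grip_width(): finger opening in m.
Only numpy, scipy, OpenCV 4.12 (cv2) and the standard library are available. Lean on these libraries where they do the work, as an engineer would, in place of code of your own. Each camera call takes 0.05 s, during which the arm holds its last target.

## Working session

There is one attempt and no reset: what is moved stays moved. The work goes in short steps, each a Python script; the robot and the scene stay as the last script left them, time stands still between calls to the robot, and variables do not carry over. Pictures are saved under pics/ and viewed, and the job is handed in when it is done.

```bash
ls; mkdir -p pics; python3 - <<'E'
from station import *
import cv2,numpy as np
for n in ["scene","side","wrist"]:
    c=read_camera(n); cv2.imwrite(f"pics/a_{n}.png",c["frame"][:,:,::-1])
    np.savez(f"a_{n}.npz",**c)
    print(n,c["mtx"].tolist(),c["k1"],np.round(c["cam_to_world"],4).tolist(),(c["range_z"]>0).mean())
print(get_clock(),get_position(),get_eef_rot(),get_grip_width())
E
```

```text
pics
scene [[578.0595822058009, 0.0, 320.3989302814912], [0.0, 578.0595822058009, 231.93631596888474], [0.0, 0.0, 1.0]] 0.039683058644512555 [[-0.3538, 0.5156, -0.7804, -0.157], [-0.9353, -0.1896, 0.2988, 0.6194], [0.0061, 0.8356, 0.5493, 0.5154], [0.0, 0.0, 0.0, 1.0]] 0.9959733072916667
side [[448.0368925779198, 0.0, 318.30248315043684], [0.0, 448.0368925779198, 238.7826408709938], [0.0, 0.0, 1.0]] -0.04225389289969055 [[0.0147, -0.867, 0.4981, 0.9294], [0.9999, 0.009, -0.0139, 0.3867], [0.0075, 0.4983, 0.867, 0.7797], [0.0, 0.0, 0.0, 1.0]] 0.996044921875
wrist [[358.3412676148508, 0.0, 316.74363738392793], [0.0, 358.3412676148508, 244.06188347806432], [0.0, 0.0, 1.0]] -0.061759835777585426 [[1.0, -0.0003, 0.0029, 0.575], [-0.0004, 0.9705, 0.2412, 0.07], [-0.0029, -0.2412, 0.9705, 0.3849], [0.0, 0.0, 0.0, 1.0]] 0.9951920572916667
0.15 [5.74397250e-01 7.37037015e-05 2.04562781e-01] [ 7.07110555e-01  7.07102486e-01 -5.05696192e-04 -6.94254970e-04] 0.09414214758870065
```

View pics/a_scene.png

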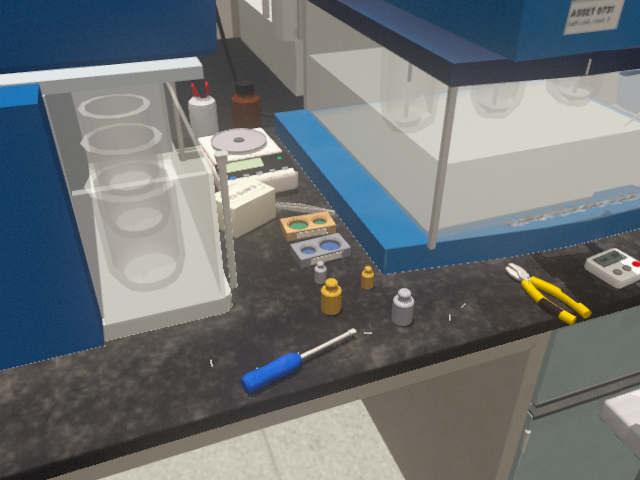

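View pics/a_side.png

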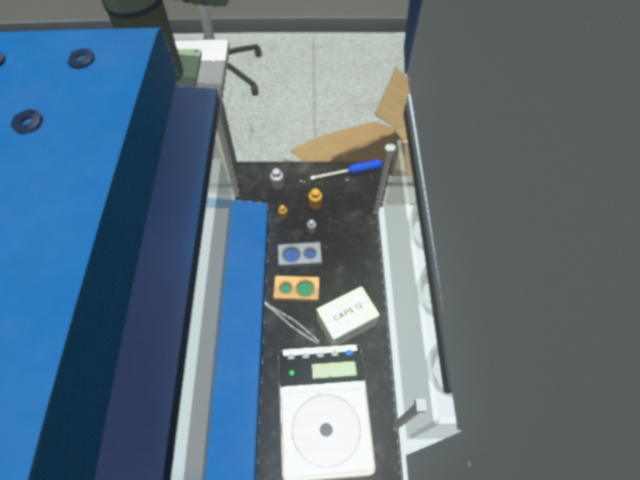

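View pics/a_wrist.png

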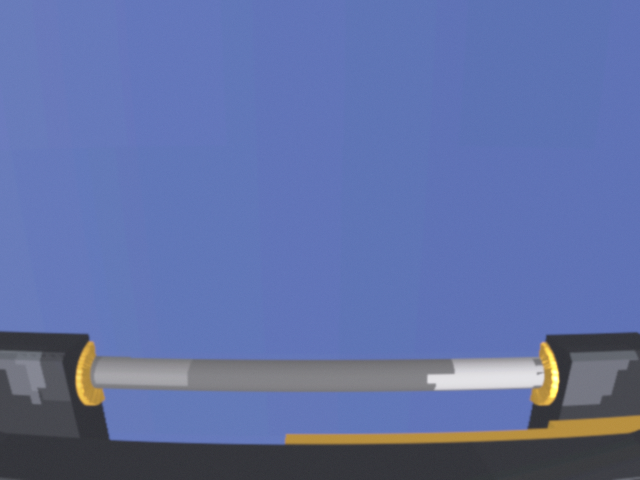

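The scene picture shows steel_large at about (403,307), brass_large (331,298), brass_small (368,278), steel_small (320,272), the grey block (320,248) and the wooden block (308,226). In the side picture they are at (277,178), (315,198), (282,211), (311,226), (300,253) and (297,288). The wrist camera sees only a blue surface. Next I'll map the obstacles from the depth.

```bash
cat > h.py <<'E'
import numpy as np,cv2
def ray(c,uv):
    uv=np.atleast_2d(np.asarray(uv,float)); K=c["mtx"]
    d=(uv-[K[0,2],K[1,2]])/[K[0,0],K[1,1]]
    s=d.copy()
    for _ in range(20): s=d/(1+float(c["k1"])*(s**2).sum(1,keepdims=True))
    T=c["cam_to_world"]
    v=np.c_[s[:,0],-s[:,1],-np.ones(len(s))]@T[:3,:3].T
    return T[:3,3],v
def onplane(c,uv,z):
    o,v=ray(c,uv); return o+v*((z-o[2])/v[:,2])[:,None]
def tri(c1,p1,c2,p2):
    o1,v1=ray(c1,p1);o2,v2=ray(c2,p2);v1=v1[0];v2=v2[0]
    t=np.linalg.lstsq(np.c_[v1,-v2],o2-o1,rcond=None)[0]
    a=o1+t[0]*v1;b=o2+t[1]*v2
    return (a+b)/2,np.linalg.norm(a-b)
def cloud(c):
    v,u=np.mgrid[0:480,0:640]
    o,d=ray(c,np.c_[u.ravel(),v.ravel()])
    return (o+d*c["range_z"].ravel()[:,None]).reshape(480,640,3)
def project(c,P):
    T=c["cam_to_world"];q=(np.atleast_2d(P)-T[:3,3])@T[:3,:3]
    s=np.c_[q[:,0],-q[:,1]]/(-q[:,2:]); s=s*(1+float(c["k1"])*(s**2).sum(1,keepdims=True))
    return s*[c["mtx"][0,0],c["mtx"][1,1]]+c["mtx"][:2,2]
E
python3 - <<'E'
from h import *
for n in ["scene","side","wrist"]:
    c=dict(np.load(f"a_{n}.npz"));P=cloud(c);np.save(f"P_{n}.npy",P)
    pts={"scene":[(403,307),(331,298),(368,278),(320,272),(320,238),(310,217),(435,240),(395,255),(280,120),(225,160),(230,295),(110,330),(455,78),(390,35),(50,90),(205,65),(130,45),(60,200),(245,210),(450,150)],
     "side":[(277,178),(315,198),(282,211),(311,226),(300,244),(297,278),(235,230),(205,150),(215,300),(390,150),(395,300),(415,60),(450,380),(350,310),(325,400),(225,150),(120,200),(195,300)],
     "wrist":[(320,100),(100,100),(600,100),(320,300)]}[n]
    for p in pts: print(n,p,np.round(P[p[1],p[0]],3))
a=np.concatenate([np.load(f"P_{n}.npy").reshape(-1,3) for n in ["scene","side"]])
# height map
for x in np.arange(0.3,1.0,0.05):
    r=[]
    for y in np.arange(-0.1,0.75,0.05):
        m=(abs(a[:,0]-x-.025)<.025)&(abs(a[:,1]-y-.025)<.025)
        r.append("%4d"%(1000*np.percentile(a[m,2],98)) if m.sum()>5 else "   .")
    print("%.2f"%x,*r)
E
```

```text
scene (403, 307) [0.333 0.318 0.03 ]
scene (331, 298) [0.384 0.397 0.027]
scene (368, 278) [0.418 0.328 0.017]
scene (320, 272) [0.453 0.386 0.018]
scene (320, 238) [0.54  0.353 0.014]
scene (310, 217) [0.604 0.347 0.014]
scene (435, 240) [0.406 0.234 0.067]
scene (395, 255) [0.428 0.282 0.039]
scene (280, 120) [0.925 0.296 0.051]
scene (225, 160) [0.436 0.509 0.222]
scene (230, 295) [0.43  0.52  0.032]
scene (110, 330) [0.426 0.67  0.024]
scene (455, 78) [0.402 0.241 0.297]
scene (390, 35) [0.56  0.246 0.307]
scene (50, 90) [0.435 0.668 0.322]
scene (205, 65) [ 1.515  0.339 -0.004]
scene (130, 45) [0.372 0.592 0.374]
scene (60, 200) [0.38  0.68  0.234]
scene (245, 210) [0.62  0.45  0.039]
scene (450, 150) [0.411 0.227 0.2  ]
side (277, 178) [0.357 0.315 0.038]
side (315, 198) [0.407 0.393 0.036]
side (282, 211) [0.431 0.327 0.026]
side (311, 226) [0.467 0.385 0.027]
side (300, 244) [0.503 0.363 0.017]
side (297, 278) [0.576 0.358 0.018]
side (235, 230) [0.493 0.242 0.057]
side (205, 150) [0.526 0.244 0.319]
side (215, 300) [0.663 0.235 0.128]
side (390, 150) [0.45  0.513 0.229]
side
[... 990 characters left out ...]
  420  420  420  318   56   17   45   56   57  594  184  185  249    .
0.65    .    .    .  422  422  421  318   56    5   52   57   57  626  184  184  237    .
0.70    .    .    .  423  423  423  318   56   49   51   53   52  659  184  184  217    .
0.75    .    .    .    .  425  425  318   56   56   60   61   56  666  183  184  201    .
0.80    .    .    .    .  427  427  318   56   55   63   62   61  637  176  184  183 -796
0.85    .    .    .    .  428  428  318   56   55   62   63   60  607  219  179  178 -798
0.90    .    .    .    .    .  429  318   56   90  779   95   92  583    .    .    .    .
0.95    .    .    .    .    .    .  268   52  122  122  128  125    .    .    .    .    .
```

```bash
python3 - <<'E'
from h import *
W=np.load("P_wrist.npy")
for p in [(320,375),(130,375),(500,375),(30,375),(600,375),(320,420),(450,438),(320,460),(85,375),(320,200),(20,20),(620,320),(20,320)]: print(p,np.round(W[p[1],p[0]],3))
for n in ["scene","side"]:
    c=dict(np.load(f"a_{n}.npz")); print(n,np.round(project(c,[[.575,0,.205],[.575,0,.3],[.4,.235,.3],[.4,.235,.0]]),0))
a=np.concatenate([np.load(f"P_{n}.npy").reshape(-1,3) for n in ["scene","side"]])
np.set_printoptions(suppress=True,linewidth=200)
for x0,x1 in [(.33,.36),(.36,.40),(.40,.44),(.5,.55),(.6,.65)]:
    print("x",x0)
    for y in np.arange(0.0,0.72,0.02):
        z=a[(a[:,0]>x0)&(a[:,0]<x1)&(a[:,1]>y)&(a[:,1]<y+.02),2]
        if len(z): print("%.2f"%y, {int(k)*20:int(v) for k,v in zip(*np.unique(np.floor(z*50),return_counts=True)) if v>3})
E
```

```text
(320, 375) [0.576 0.026 0.32 ]
(130, 375) [0.535 0.025 0.32 ]
(500, 375) [0.613 0.026 0.32 ]
(30, 375) [0.518 0.029 0.327]
(600, 375) [0.63  0.03  0.327]
(320, 420) [0.576 0.013 0.318]
(450, 438) [0.6   0.019 0.331]
(320, 460) [0.575 0.024 0.34 ]
(85, 375) [0.527 0.027 0.323]
(320, 200) [0.575 0.062 0.319]
(20, 20) [0.522 0.095 0.318]
(620, 320) [0.64  0.037 0.318]
(20, 320) [0.512 0.037 0.319]
scene [[520.  84.]
 [533.  22.]
 [461.  75.]
 [431. 281.]]
side [[ 57. 227.]
 [ 22. 190.]
 [211.  95.]
 [239. 206.]]
x 0.33
0.00 {-20: 147, 0: 149}
0.02 {-20: 167}
0.04 {-20: 175}
0.06 {-20: 160}
0.08 {-20: 23, 0: 25}
0.10 {-480: 11, -460: 53, -440: 90, -420: 95, -400: 96, -380: 98, -360: 92, -340: 103, -320: 106, -300: 110, -280: 114, -260: 114, -240: 123, -220: 122, -200: 125, -180: 130, -160: 121, -140: 51, -20: 31, 0: 215}
0.12 {-20: 186, 0: 51}
0.14 {-20: 190}
0.16 {-20: 201}
0.18 {-20: 201}
0.20 {-20: 203}
0.22 {-20: 231, 0: 55}
0.24 {-20: 236, 0: 82}
0.26 {-20: 236, 0: 79}
0.28 {-20: 193, 0: 72, 20: 7}
0.30 {-20: 42, 0: 173, 20: 279, 40: 153}
0.32 {-20: 237, 0: 181, 20: 140, 40: 5}
0.34
[... 9985 characters left out ...]
40 {-20: 201, 0: 183, 20: 109, 40: 157}
0.42 {-20: 146, 0: 151, 20: 112, 40: 269}
0.44 {-20: 89, 0: 119, 20: 115, 40: 377}
0.46 {-20: 53, 0: 97, 20: 101, 40: 380}
0.48 {-20: 87, 0: 89, 20: 57, 40: 113}
0.50 {-20: 83, 0: 176, 20: 58}
0.52 {-20: 6, 0: 5, 20: 136, 40: 60, 60: 63, 80: 71, 100: 83, 120: 121, 140: 128, 160: 139, 180: 152, 200: 233, 220: 96, 280: 9, 300: 194, 320: 152, 340: 118, 360: 205, 380: 224, 400: 254, 420: 283, 440: 319, 460: 357, 480: 390, 500: 446, 520: 514, 540: 582, 560: 679, 580: 463, 600: 53}
0.54 {}
0.56 {80: 8, 100: 62, 120: 66, 140: 77, 160: 109, 180: 126}
0.64 {140: 45, 160: 106, 180: 110}
0.66 {100: 6, 120: 34, 140: 56, 160: 48, 180: 64, 200: 41, 220: 48, 240: 32}
```

```bash
python3 - <<'E'
from station import *
import cv2,numpy as np
np.set_printoptions(suppress=True,precision=3)
print(get_ft_force(),get_joint_torque(),get_joints())
p=np.array(get_position())
for z in [0.23,0.30,0.4]:
    r=move_straight([p[0],p[1],z],feed=0.08,threshold=12)
    print(r,get_position(),get_ft_force(),get_clock())
    c=read_camera("wrist"); cv2.imwrite(f"pics/b_{int(z*100)}.png",c["frame"][:,:,::-1]);print(c["cam_to_world"][:3,3],c["range_z"][100,320])
    if r: break
E
python3 -c "
import cv2,numpy as np,glob
f=sorted(glob.glob('pics/b_*.png'));cv2.imwrite('pics/bb.png',cv2.resize(np.hstack([cv2.imread(x) for x in f]),(800,200)))"
```

```text
[ 0.388 -0.657 -0.595] [  0.    -37.131 -28.181   0.07    0.033  -0.   ] [-0.151  0.207  1.543  0.     1.393 -0.151]
False [ 0.575 -0.     0.231] [-0.447 -0.117 -0.589] 0.6083
[0.575 0.07  0.412] 0.08790839
False [0.574 0.    0.299] [ 0.362 -0.945 -0.406] 1.6833
[0.575 0.07  0.48 ] 0.05180408
False [0.574 0.    0.399] [-0.569 -0.391 -0.387] 3.1333
[0.575 0.07  0.58 ] 0.15032566
```

View pics/bb.png

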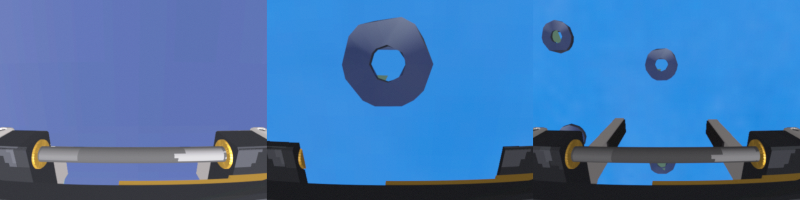

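The wrist pictures show the hood top (z about 0.42) beneath the hand, with no contact force. Before entering the lane I'll work out the arm geometry and check forearm clearance.

```bash
python3 - <<'E'
from station import *
import numpy as np
from scipy.optimize import least_squares
np.set_printoptions(suppress=True,precision=3)
q=[.70710678,.70710678,0,0]
D=[]
for r in [.4,.5,.6,.7]:
    for z in [.02,.2,.4,.55]:
        s=solve_ik([r,0,z],q)
        if s is not None: D.append((r,z,*s)); print(r,z,np.array(s))
D=np.array(D)
def f(p):
    r0,h,a,b,dz,fa,fb=p
    q2,q3=D[:,3],D[:,4]
    # elbow
    re=r0+a*np.sin(q2+fa); ze=h+a*np.cos(q2+fa)
    rw=re+b*np.sin(q2+q3+fb); zw=ze+b*np.cos(q2+q3+fb)
    return np.r_[rw-np.hypot(D[:,0],0),zw-dz-D[:,1]]
for g in [(0,.3,.4,.4,.2,0,0)]:
    s=least_squares(f,g); print(s.cost,s.x)
for P in [(.345,.316,.05),(.395,.395,.05),(.425,.328,.05),(.46,.386,.05),(.525,.35,.06),(.59,.35,.06)]:
    for z in (.015,.12,.3,.45): 
        s=solve_ik([P[0],P[1],z],q); print(P,z,s if s is None else np.array(s))
E
```

```text
0.4 0.02 [-0.217  0.101  2.109 -0.     0.932 -0.217]
0.4 0.2 [-0.217 -0.18   1.945 -0.     1.377 -0.217]
0.4 0.4 [-0.217 -0.261  1.607 -0.     1.795 -0.217]
0.4 0.55 [-0.217 -0.201  1.259 -0.     2.084 -0.217]
0.5 0.02 [-0.173  0.291  1.872 -0.     0.979 -0.173]
0.5 0.2 [-0.173  0.051  1.728 -0.     1.363 -0.173]
0.5 0.4 [-0.173 -0.035  1.411 -0.     1.766 -0.173]
0.5 0.55 [-0.173  0.018  1.059 -0.     2.065 -0.173]
0.6 0.02 [-0.144  0.467  1.617 -0.     1.058 -0.144]
0.6 0.2 [-0.144  0.263  1.484 -0.     1.395 -0.144]
0.6 0.4 [-0.144  0.189  1.171 -0.     1.781 -0.144]
0.6 0.55 [-0.144  0.254  0.793 -0.     2.095 -0.144]
0.7 0.02 [-0.123  0.645  1.334 -0.     1.163 -0.123]
0.7 0.2 [-0.123  0.474  1.202 -0.     1.466 -0.123]
0.7 0.4 [-0.123  0.427  0.87  -0.     1.845 -0.123]
0.7 0.55 [-0.123  0.547  0.389 -0.     2.206 -0.123]
2.49096488751686e-06 [ 0.007 -4.09   0.45   0.508 -4.036  0.002  0.184]
(0.345, 0.316, 0.05) 0.015 [ 0.556  0.241  1.952 -0.     0.948  0.556]
(0.345, 0.316, 0.05) 0.12 [ 0.556  0.071  1.885 -0.     1.186  0.556]
(0.345, 0.316, 0.05) 0.3 [ 0.556 -0.087  1.658 
[... 775 characters left out ...]
  1.243  0.554]
(0.46, 0.386, 0.05) 0.3 [ 0.554  0.206  1.349 -0.     1.587  0.554]
(0.46, 0.386, 0.05) 0.45 [ 0.554  0.199  1.061 -0.     1.881  0.554]
(0.525, 0.35, 0.06) 0.015 [ 0.451  0.528  1.535 -0.     1.079  0.451]
(0.525, 0.35, 0.06) 0.12 [ 0.451  0.399  1.477 -0.     1.265  0.451]
(0.525, 0.35, 0.06) 0.3 [ 0.451  0.273  1.267 -0.     1.601  0.451]
(0.525, 0.35, 0.06) 0.45 [ 0.451  0.271  0.975 -0.     1.896  0.451]
(0.59, 0.35, 0.06) 0.015 [ 0.409  0.625  1.378 -0.     1.138  0.409]
(0.59, 0.35, 0.06) 0.12 [ 0.409  0.508  1.32  -0.     1.313  0.409]
(0.59, 0.35, 0.06) 0.3 [ 0.409  0.397  1.107 -0.     1.638  0.409]
(0.59, 0.35, 0.06) 0.45 [ 0.409  0.408  0.796 -0.     1.938  0.409]
```

```bash
python3 - <<'E'
from station import *
import cv2,numpy as np
np.set_printoptions(suppress=True,precision=3)
q=[.70710678,.70710678,0,0]
p=get_position()
move_straight([p[0],p[1],.54],feed=.2,threshold=15)
goto([.42,.36,.5],q)
print(get_position(),get_ft_force())
for i,P in enumerate([(.42,.33,.27),(.52,.33,.27)]):
    print(move_straight(P,feed=.2,threshold=15),get_position(),get_ft_force(),get_clock())
    pause(.15)
    c=read_camera("wrist"); cv2.imwrite(f"pics/c{i}.png",c["frame"][:,:,::-1]);np.savez(f"c{i}.npz",**c);print(c["cam_to_world"])
E
```

```text
[0.421 0.359 0.5  ] [ 0.962  0.304 -0.654]
False [0.421 0.33  0.272] [ 0.497 -0.103  1.191] 6.8
[[ 1.     0.001 -0.001  0.421]
 [-0.     0.971  0.24   0.4  ]
 [ 0.001 -0.24   0.971  0.452]
 [ 0.     0.     0.     1.   ]]
False [0.519 0.33  0.27 ] [ 0.451  0.19  -0.062] 7.65
[[ 1.    -0.001  0.001  0.519]
 [ 0.001  0.97   0.241  0.4  ]
 [-0.001 -0.241  0.97   0.451]
 [ 0.     0.     0.     1.   ]]
```

View pics/c0.png

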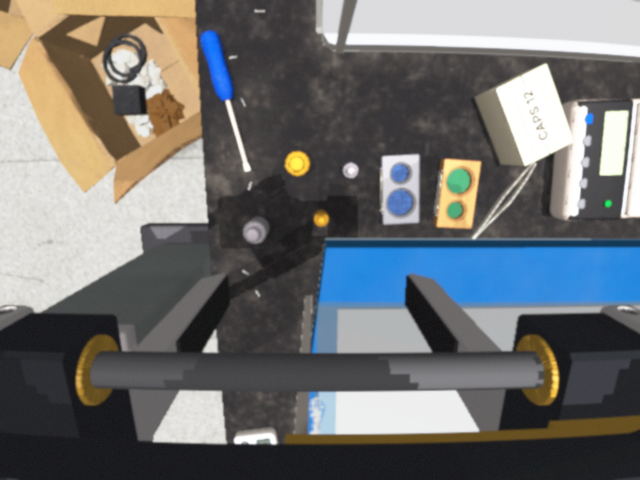

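View pics/c1.png

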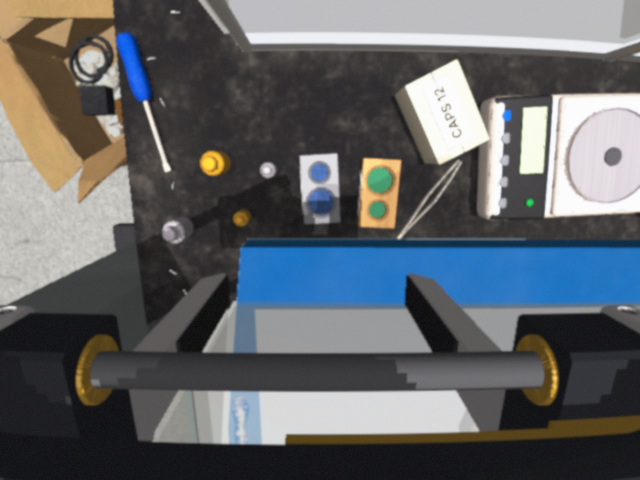

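The two wrist pictures show all four weights and both blocks. In c0: steel_large (256,231), brass_large (297,163), brass_small (321,219), steel_small (350,171), the grey block's wells at (400,173) small and (400,202) large, and the wood wells at (458,180) large and (456,210) small. I'll crop in closer.

```bash
python3 - <<'E'
import cv2
a=cv2.imread("pics/c0.png")[140:252,232:492];b=cv2.imread("pics/c1.png")[140:252,150:410]
cv2.imwrite("pics/crop.png",cv2.resize(cv2.vconcat([a,b]),None,fx=3,fy=2.6,interpolation=cv2.INTER_CUBIC))
E
```

```text
(no output)
```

View pics/crop.png

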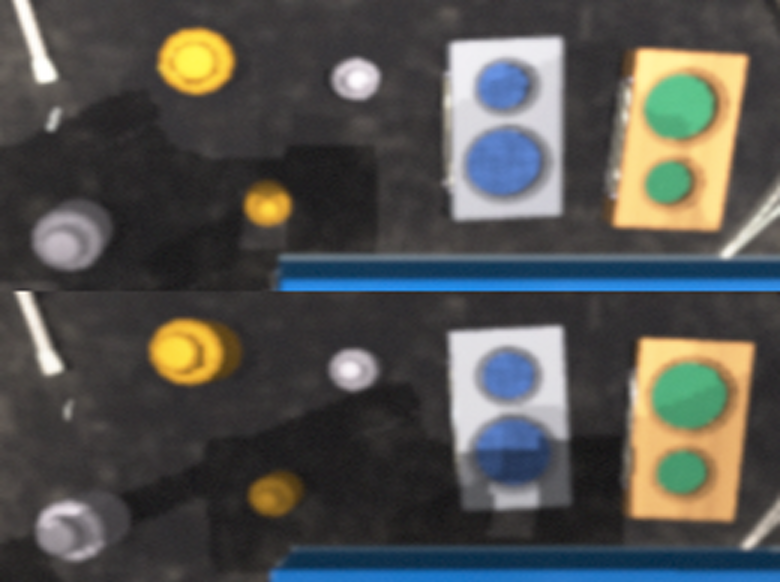

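```bash
cat > meas.py <<'E'
from h import *
np.set_printoptions(suppress=True,precision=4)
C=[dict(np.load(f"c{i}.npz")) for i in (0,1)]
P=[cloud(c) for c in C]
rough={"steel_large":(.345,.316,.034,.014),"brass_large":(.395,.395,.034,.014),"brass_small":(.425,.328,.024,.009),"steel_small":(.46,.386,.024,.009)}
for n,(x,y,hc,R) in rough.items():
    px=[];out=[]
    for c,p in zip(C,P):
        near=np.hypot(p[...,0]-x,p[...,1]-y)<.03
        top=np.percentile(p[near][:,2],99.5)
        m=(near&(p[...,2]>hc+.006)).astype(np.uint8)
        k,l,s,ce=cv2.connectedComponentsWithStats(m); j=1+np.argmax(s[1:,4])
        px.append(ce[j]); mm=l==j
        sh=near&(p[...,2]>hc-.004)
        out.append((top,s[j,4],p[mm].mean(0),(p[sh].min(0)+p[sh].max(0))[:2]/2))
    t,e=tri(C[0],px[0],C[1],px[1])
    print(n,np.round(px,1).tolist(),"TRI",t,"gap %.4f"%e)
    for o in out: print("   top %.4f n%d"%o[:2],o[2],"shoulder mid",o[3])
for n,(x,y) in {"grey":(.525,.36),"wood":(.59,.355)}.items():
    R=[]
    for c,p in zip(C,P):
        near=(abs(p[...,0]-x)<.033)&(abs(p[...,1]-y)<.055)
        zt=np.median(p[near&(p[...,2]>.011)][:,2])
        m=(near&(p[...,2]>.0115)&(p[...,2]<.022)).astype(np.uint8)
        hull=cv2.convexHull(np.concatenate(cv2.findContours(m,0,1)[0]))
        box=cv2.boxPoints(cv2.minAreaRect(hull)); w=onplane(c,box,zt)[:,:2]
        r=cv2.minAreaRect((onplane(c,hull[:,0],zt)[:,:2]*1000).astype(np.float32))
        R.append((box,zt)); print(n,"ztop %.4f"%zt,r)
        hsv=cv2.cvtColor(c["frame"],cv2.COLOR_RGB2HSV)
        inr=cv2.fillConvexPoly(np.zeros((480,640),np.uint8),hull,1)
        col=((hsv[...,0]>95)&(hsv[...,0]<130)&(hsv[...,1]>90) if n=="grey" else (hsv[...,0]>60)&(hsv[...,0]<95)&(hsv[...,1]>90))
        k,l,s,ce=cv2.connectedComponentsWithStats((col&(inr>0)).astype(np.uint8))
        for j in range(1,k):
            if s[j,4]>60: print("   well",ce[j],s[j,4],"z",np.median(p[l==j][:,2]),"xy@.007",onplane(c,ce[j],.007)[0][:2])
    a,b=[o[0][np.lexsort((o[0][:,1].round(-1),))] for o in R]
    for u in (0,1,2,3):
        t,e=tri(C[0],R[0][0][u],C[1],R[1][0][u]); print("   corner",t,"%.4f"%e)
E
python3 meas.py
```

```text
steel_large [[155.1, 416.5], [169.5, 234.1]] TRI [0.4702 0.4043 0.45  ] gap 0.0910
   top 0.3745 n794 [0.3722 0.3247 0.3624] shoulder mid [0.3534 0.3212]
   top 0.0504 n182 [0.3478 0.312  0.0485] shoulder mid [0.3464 0.3115]
brass_large [[296.1, 163.5], [208.5, 163.0]] TRI [0.3983 0.392  0.0454] gap 0.0006
   top 0.4520 n194 [0.3986 0.3918 0.0506] shoulder mid [0.4028 0.392 ]
   top 0.0502 n201 [0.3992 0.3924 0.0484] shoulder mid [0.3988 0.3919]
brass_small [[349.0, 457.2], [238.6, 220.2]] TRI [0.4651 0.3725 0.3969] gap 0.0885
   top 0.4105 n8740 [0.4261 0.3528 0.4049] shoulder mid [0.4269 0.3374]
   top 0.0357 n58 [0.4265 0.3257 0.0345] shoulder mid [0.4267 0.3253]
steel_small [[544.6, 350.4], [49.5, 345.3]] TRI [0.4661 0.3636 0.3898] gap 0.0013
   top 0.3950 n6696 [0.4683 0.3612 0.3868] shoulder mid [0.4637 0.374 ]
   top 0.3939 n7683 [0.4629 0.3623 0.3857] shoulder mid [0.4562 0.3743]
grey ztop 0.0173 ((522.0655517578125, 360.3514099121094), (46.126365661621094, 83.41310119628906), 2.2463274002075195)
   well [399.3302 172.7488] 215 z 0.008673143317775245 xy@.007 [0.5226 0.3801]
 
[... 520 characters left out ...]
 0.0168 ((592.6500244140625, 355.0954284667969), (82.44805908203125, 47.87361526489258), 87.22267150878906)
   well [458.1077 180.6564] 390 z 0.008430090189022077 xy@.007 [0.5966 0.371 ]
   well [454.3243 209.6622] 148 z 0.00854260188510586 xy@.007 [0.595  0.3347]
wood ztop 0.3864 ((530.3987426757812, 392.623779296875), (7.592522144317627, 14.396636009216309), 1.5680726766586304)
   well [379.4318 179.7068] 440 z 0.008681671433637822 xy@.007 [0.5956 0.3712]
   well [377.0526 209.2456] 171 z 0.008753011602757599 xy@.007 [0.5941 0.3347]
   corner [0.5685 0.3089 0.0161] 0.0137
   corner [0.5671 0.3986 0.0278] 0.0026
   corner [0.6167 0.3959 0.0206] 0.0019
   corner [0.6244 0.3022 0.0007] 0.0088
```

```bash
sed -i 's/^    for c,p in zip(C,P):$/&/; s/near=\(.*\)$/near=(p[...,2]<.1)\&(\1)/' meas.py; sed -i 's/(p\[...,2\]<.1)&(np.hypot(\(.*\))<.03)/(p[...,2]<.1)\&(np.hypot(\1)<.03)/' meas.py; grep -n near= meas.py; python3 meas.py
python3 - <<'E'
from h import *
np.set_printoptions(suppress=True,precision=4)
# bench height check + side/scene check of knob tops
for i in (0,1):
    p=cloud(dict(np.load(f"c{i}.npz"))); m=(abs(p[...,0]-.42)<.03)&(abs(p[...,1]-.44)<.02); print("bench z",np.median(p[m][:,2]))
E
```

```text
9:        near=(p[...,2]<.1)&(np.hypot(p[...,0]-x,p[...,1]-y)<.03)
22:        near=(p[...,2]<.1)&((abs(p[...,0]-x)<.033)&(abs(p[...,1]-y)<.055))
steel_large [[252.0, 234.5], [169.5, 234.1]] TRI [0.3455 0.3107 0.043 ] gap 0.0001
   top 0.0505 n171 [0.3465 0.3118 0.0485] shoulder mid [0.3462 0.3115]
   top 0.0504 n182 [0.3478 0.312  0.0485] shoulder mid [0.3464 0.3115]
brass_large [[296.1, 163.5], [208.5, 163.0]] TRI [0.3983 0.392  0.0455] gap 0.0006
   top 0.0502 n193 [0.3985 0.3918 0.0485] shoulder mid [0.3981 0.392 ]
   top 0.0502 n201 [0.3992 0.3924 0.0484] shoulder mid [0.3988 0.3919]
brass_small [[320.7, 220.6], [238.6, 220.2]] TRI [0.4259 0.3251 0.0319] gap 0.0002
   top 0.0358 n64 [0.4259 0.3254 0.0345] shoulder mid [0.4258 0.3254]
   top 0.0357 n58 [0.4265 0.3257 0.0345] shoulder mid [0.4267 0.3253]
steel_small [[350.8, 170.5], [265.9, 170.0]] TRI [0.4605 0.3837 0.0329] gap 0.0001
   top 0.0354 n71 [0.4604 0.3837 0.0343] shoulder mid [0.4604 0.3838]
   top 0.0355 n71 [0.4607 0.3838 0.0343] shoulder mid [0.4605 0.3839]
grey ztop 0.0168 ((522.1749267578125, 360.3084411621094), (
[... 715 characters left out ...]
5908203125, 47.87361526489258), 87.22267150878906)
   well [458.1077 180.6564] 390 z 0.008430090189022077 xy@.007 [0.5966 0.371 ]
   well [454.3243 209.6622] 148 z 0.00854260188510586 xy@.007 [0.595  0.3347]
wood ztop 0.0169 ((594.36669921875, 349.2372741699219), (51.15987014770508, 97.0074691772461), 1.5681360960006714)
   well [379.4318 179.7068] 440 z 0.008681671433637822 xy@.007 [0.5956 0.3712]
   well [377.0526 209.2456] 171 z 0.008753011602757599 xy@.007 [0.5941 0.3347]
   corner [0.5685 0.3089 0.0161] 0.0137
   corner [0.5671 0.3986 0.0278] 0.0026
   corner [0.6167 0.3959 0.0206] 0.0019
   corner [0.6244 0.3022 0.0007] 0.0088
bench z 0.0012342784498330095
bench z 0.0012832870137965968
```

The two views agree: gaps ≤0.6 mm, knob tops near 48 and 34 mm, block tops near 16 mm and well floors near 7 mm. I'll start with steel_small and check its position in the hand before placing.

```bash
cat > act.py <<'E'
from station import *
import cv2,numpy as np,math
from h import *
np.set_printoptions(suppress=True,precision=4)
Q=[.70710678,.70710678,0,0]
ZT=.11
W={"steel_large":(.3463,.3115,.028,.016),"brass_large":(.3985,.3920,.028,.016),"brass_small":(.4262,.3254,.018,.0145),"steel_small":(.4605,.3838,.018,.0145)}
S={"steel_large":(.5230,.3443),"steel_small":(.5213,.3801),"brass_large":(.5950,.3711),"brass_small":(.5934,.3347)}
def mv(x,y,z,feed=.15,th=15):
    r=move_straight([x,y,z],frame=Q,feed=feed,threshold=th)
    if r: print("  STOP at",get_position(),get_ft_force())
    return r
def snap(tag):
    c=read_camera("wrist");cv2.imwrite(f"pics/{tag}.png",c["frame"][:,:,::-1]);np.savez(f"{tag}.npz",**c);return c
def pick(n,dx=0,dy=0):
    x,y,d,h=W[n]; x+=dx;y+=dy
    gripper_to(d+.016)
    if mv(x,y,ZT,.25): return
    mv(x,y,.06,.2,10)
    if mv(x,y,h,.06,6): return
    pause(.15);print("at",get_position())
    gripper_to(.0,12 if d<.02 else 25); pause(.2)
    print("width",get_grip_width())
    mv(x,y,ZT,.12,30); print("lifted",get_grip_width(),get_ft_force(),get_position(),get_clock())
E
python3 - <<'E'
from act import *
pick("steel_small"); pause(.2); snap("d0")
E
```

```text
at [0.461  0.3841 0.0151]
width 0.016841274374205073
lifted 0.017050780231396473 [-0.1767  0.2811 -0.6059] [0.4597 0.3833 0.109 ] 12.7667
```

View pics/d0.png

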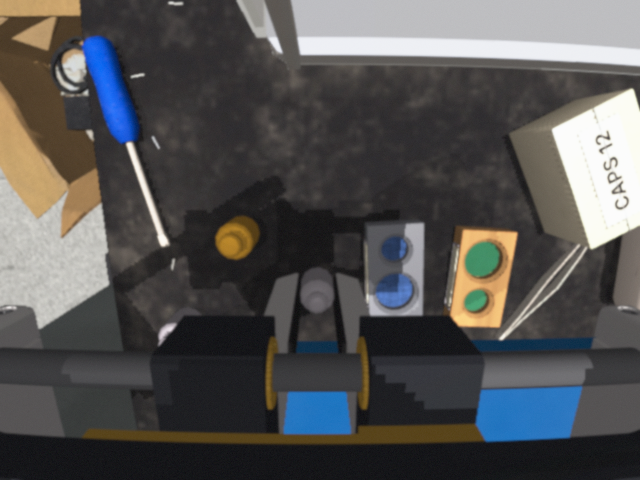

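The picture shows steel_small held upright between the fingertips at (317,288), with the grey wells at (395,249) and (393,290). I'll compute its offset from the TCP and remeasure the wells from here.

```bash
cat >> act.py <<'E'
def held(c,zr=(.09,.3),halfx=.03,knobpx=None):
    p=cloud(c);t=c["cam_to_world"][:3,3]
    return p
def wells(c):
    hsv=cv2.cvtColor(c["frame"],cv2.COLOR_RGB2HSV);p=cloud(c)
    ok=(p[...,0]>.48)&(p[...,0]<.64)&(p[...,1]>.30)&(p[...,1]<.41)&(p[...,2]<.03)
    for n,a,b in (("grey",95,130),("wood",60,95)):
        m=(ok&(hsv[...,0]>a)&(hsv[...,0]<b)&(hsv[...,1]>90)).astype(np.uint8)
        k,l,s,ce=cv2.connectedComponentsWithStats(m)
        for j in range(1,k):
            if s[j,4]>80: print(n,ce[j],s[j,4],onplane(c,ce[j],.008)[0])
E
python3 - <<'E'
from act import *
c=dict(np.load("d0.npz"));p=cloud(c);print(get_position())
for v in range(262,316,4): print(v,[ "%.3f"%z for z in p[v,296:340:4,2]])
print(onplane(c,(317,286),.1285),c["cam_to_world"][:3,3])
m=np.zeros((480,640),bool);m[262:312,298:336]=1
m&=(p[...,2]>.121)&(p[...,2]<.14);q=p[m];print(len(q),q.mean(0),q.min(0),q.max(0))
wells(c)
E
```

```text
[0.4599 0.3835 0.109 ]
262 ['0.000', '0.002', '0.001', '0.002', '0.001', '0.002', '-0.000', '0.002', '0.001', '0.001', '0.002']
266 ['0.002', '0.002', '0.000', '0.002', '0.002', '0.001', '0.002', '0.002', '0.001', '0.002', '0.001']
270 ['0.003', '0.002', '0.002', '0.001', '0.101', '0.101', '0.102', '0.098', '0.001', '0.001', '0.002']
274 ['0.111', '0.001', '0.099', '0.104', '0.108', '0.109', '0.108', '0.105', '0.099', '0.001', '0.111']
278 ['0.118', '0.113', '0.106', '0.112', '0.115', '0.115', '0.114', '0.113', '0.107', '0.002', '0.115']
282 ['0.124', '0.114', '0.114', '0.117', '0.119', '0.118', '0.117', '0.117', '0.115', '0.001', '0.120']
286 ['0.125', '0.115', '0.119', '0.120', '0.119', '0.120', '0.120', '0.120', '0.119', '0.113', '0.125']
290 ['0.130', '0.116', '0.119', '0.121', '0.121', '0.120', '0.121', '0.121', '0.120', '0.118', '0.130']
294 ['0.136', '0.119', '0.120', '0.121', '0.128', '0.128', '0.127', '0.122', '0.121', '0.118', '0.136']
298 ['0.142', '0.117', '0.121', '0.128', '0.129', '0.129', '0.128', '0.127', '0.120', '0.118', '0.142']
302 ['0.146', '0.117', '0.120', '0.128', '0.129', '0.129', '0.128', '0.128', '0.119', '0.002', '0.143']
306 ['0.149', '0.117', '0.001', '0.128', '0.129', '0.129', '0.129', '0.129', '0.118', '0.001', '0.144']
310 ['0.151', '0.001', '0.001', '0.002', '0.128', '0.128', '0.129', '0.001', '0.001', '0.001', '0.145']
314 ['0.151', '0.001', '0.000', '0.001', '0.001', '0.002', '0.001', '0.003', '0.003', '0.001', '0.146']
[[0.4602 0.3927 0.1285]] [0.4606 0.4535 0.2892]
516 [0.46   0.3853 0.1279] [0.4508 0.3787 0.121 ] [0.4692 0.3918 0.1374]
grey [393.8074 248.0985] 457 [0.5224 0.3798 0.008 ]
grey [394.0095 290.0612] 948 [0.5246 0.3434 0.008 ]
wood [481.8935 258.7787] 836 [0.5965 0.3707 0.008 ]
wood [475.3017 299.9831] 295 [0.595 0.334 0.008]
```

```bash
cat >> act.py <<'E'
def heldxy(c,n):
    # knob of the held weight relative to the TCP (depth picks the knob pixels, ray onto knob-top plane)
    P=np.array(get_position());h=W[n][3];top=P[2]-h+(.034 if n.endswith("small") else .048)
    p=cloud(c);m=(p[...,2]>top-.004)&(p[...,2]<top+.005)&(np.hypot(p[...,0]-P[0],p[...,1]-P[1])<(.008 if n.endswith("small") else .011))
    v,u=np.nonzero(m);o=onplane(c,(u.mean(),v.mean()),top)[0]
    print("held",n,len(u),"off",o[:2]-P[:2]); return o[:2]-P[:2]
def place(n,ox=0,oy=0):
    x,y=S[n];x-=ox;y-=oy;h=W[n][3];d=W[n][2]
    if mv(x,y,ZT,.2,15): return
    mv(x,y,.007+h+.020,.15,10)
    pause(.15);P=get_position();print("above",P,"want",x,y,get_ft_force())
    r=mv(x,y,.007+h-.0015,.03,5)
    pause(.15);print("down",get_position(),get_ft_force(),"floor z of underside",get_position()[2]-h,"w",get_grip_width())
    return r
def release(n):
    d=W[n][2];P=get_position()
    gripper_to(d+.014,10);pause(.1)
    mv(P[0],P[1],ZT,.15,10);print("up",get_ft_force(),get_clock())
E
python3 - <<'E'
from act import *
heldxy(dict(np.load("d0.npz")),"steel_small")
place("steel_small")
E
```

```text
held steel_small 360 off [-0.     0.001]
above [0.5225 0.3809 0.0434] want 0.5213 0.3801 [ 0.5517 -0.6222 -0.2429]
  STOP at [0.5209 0.3798 0.0215] [ 0.0725 -0.1348  4.4629]
down [0.5208 0.3798 0.0215] [-0.4244 -1.3311  4.2602] floor z of underside 0.007028861341521737 w 0.01703622177744276
```

Contact came with the underside at z = 7.0 mm, which is the well floor. Releasing, then picking brass_small.

```bash
python3 - <<'E'
from act import *
release("steel_small")
pick("brass_small"); pause(.2); c=snap("d1"); heldxy(c,"brass_small"); wells(c)
E
```

```text
up [ 0.4245  0.1505 -0.2729] 16.325
at [0.4267 0.3257 0.015 ]
width 0.016834835363049142
lifted 0.016948984048377202 [-0.2695 -0.3391 -0.602 ] [0.4255 0.325  0.1091] 20.1917
held brass_small 363 off [0.     0.0012]
grey [440.8227 220.7821] 1083 [0.525  0.3441 0.008 ]
wood [531.7692 187.6706] 923 [0.5968 0.3712 0.008 ]
wood [524.1166 232.3994] 343 [0.5953 0.3347 0.008 ]
```

View pics/d1.png

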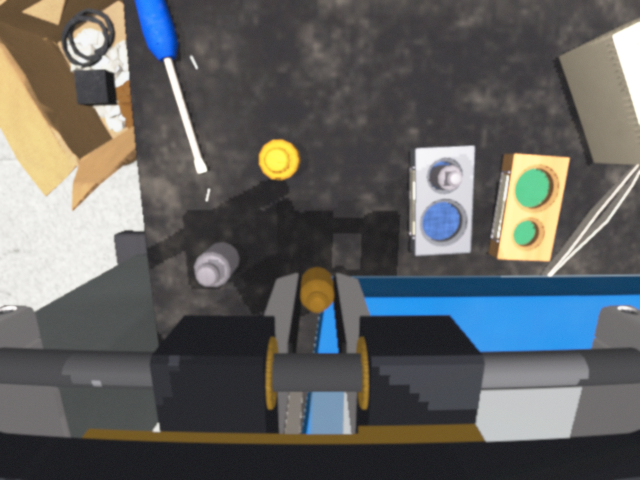

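The picture shows steel_small seated upright in the grey small well at (447,177) and brass_small held at (317,290). The wood wells are free at (533,188) and (525,232).

```bash
python3 - <<'E'
from act import *
place("brass_small")
E
```

```text
above [0.5947 0.3353 0.0435] want 0.5934 0.3347 [-0.2128 -0.194  -0.1312]
  STOP at [0.5928 0.3345 0.0215] [0.0188 0.2432 3.2201]
down [0.5928 0.3345 0.0215] [ 0.1555 -0.2423  6.0993] floor z of underside 0.007032273221350386 w 0.01710681036673386
```

```bash
python3 - <<'E'
from act import *
release("brass_small")
pick("brass_large"); pause(.2); c=snap("d2"); heldxy(c,"brass_large"); wells(c)
E
```

```text
up [-0.2784 -0.1278 -0.1092] 24.2833
at [0.3989 0.3923 0.0165]
width 0.027067116987115808
lifted 0.02696557546314969 [ 0.3404 -0.172  -0.778 ] [0.3977 0.3914 0.109 ] 28.65
held brass_large 1069 off [0.     0.0014]
grey [466.5979 298.8019] 858 [0.5254 0.3433 0.008 ]
wood [552.5062 268.0328] 731 [0.5972 0.3704 0.008 ]
```

View pics/d2.png

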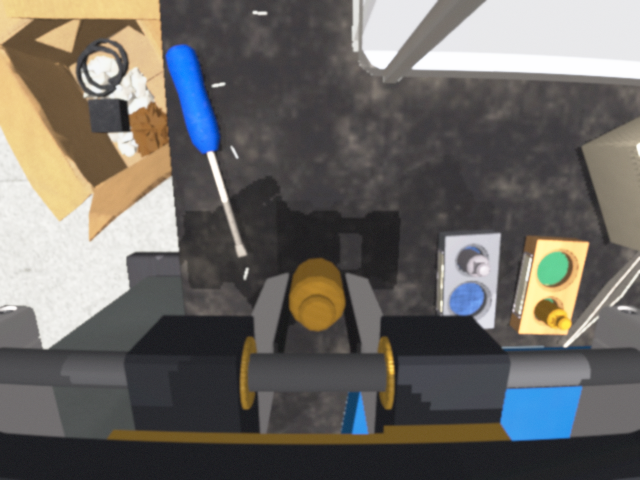

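In d2 brass_small sits in the wood small well at (553,315). Its apparent slant matches perspective, with the nadir at about row 156. brass_large is held upright at (318,295).

```bash
python3 - <<'E'
from act import *
place("brass_large")
E
```

```text
above [0.5963 0.3719 0.0451] want 0.595 0.3711 [ 0.0536 -0.6974 -2.2864]
  STOP at [0.5944 0.3708 0.0232] [-0.3668  0.4308  4.1221]
down [0.5944 0.3708 0.0231] [-0.5022 -0.338   5.9014] floor z of underside 0.0071441484808786 w 0.027090218933156787
```

```bash
python3 - <<'E'
from act import *
release("brass_large")
mv(.45,.345,ZT,.25)
pick("steel_large"); pause(.2); c=snap("d3"); heldxy(c,"steel_large"); wells(c)
E
```

```text
up [-0.6589  0.3861 -0.271 ] 32.875
at [0.3467 0.3118 0.0164]
width 0.027367233597071928
lifted 0.026914330601504718 [ 0.3081 -0.0433 -2.8207] [0.3455 0.311  0.1091] 37.4333
held steel_large 1071 off [0.     0.0016]
grey [540.2492 204.0336] 983 [0.5259 0.3442 0.008 ]
```

View pics/d3.png

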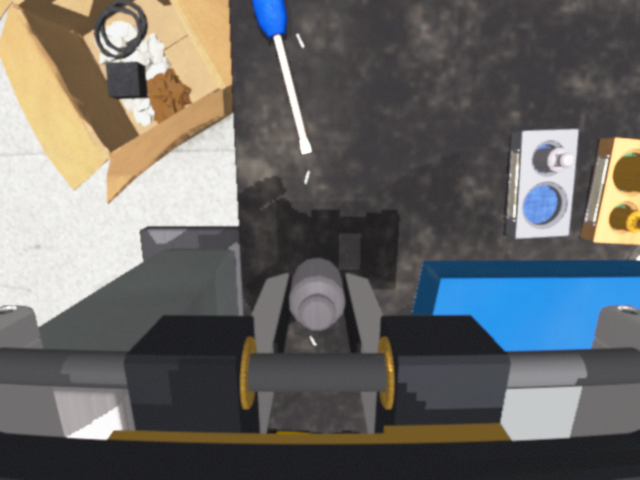

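The picture shows steel_large held upright at (317,293), and the grey large well free at (543,204).

```bash
python3 - <<'E'
from act import *
place("steel_large")
E
```

```text
above [0.5243 0.345  0.0449] want 0.523 0.3443 [ 0.1013  0.3764 -1.4389]
  STOP at [0.5224 0.3441 0.0231] [ 0.1398 -0.5264  4.4849]
down [0.5224 0.344  0.0231] [0.0114 0.2425 5.1506] floor z of underside 0.007146163926449022 w 0.027434573054896796
```

```bash
python3 - <<'E'
from act import *
release("steel_large")
mv(.52,.345,.27,.2); pause(.3)
c=snap("e0"); s=read_camera("side"); sc=read_camera("scene")
np.savez("e_side.npz",**s)
cv2.imwrite("pics/e0c.png",cv2.resize(np.vstack([c["frame"][120:270,230:480],s["frame"][215:365,190:440]])[:,:,::-1],None,fx=2,fy=2,interpolation=cv2.INTER_CUBIC))
cv2.imwrite("pics/e_scene.png",cv2.resize(sc["frame"][170:350,180:480],None,fx=2.5,fy=2.5)[:,:,::-1])
p=cloud(c)
for n,(x,y) in S.items():
    big=n.endswith("large");near=(np.hypot(p[...,0]-x,p[...,1]-y)<.02)&(p[...,2]<.1)
    t=.055 if big else .041
    m=near&(abs(p[...,2]-t-.0012)<.005);v,u=np.nonzero(m)
    print(n,"top",np.percentile(p[near][:,2],98)-.0012,"exp",t,"knob xy",onplane(c,(u.mean(),v.mean()),t)[0][:2],"well",x,y)
print(get_clock(),get_ft_force())
E
```

```text
up [-0.2992  0.5214 -0.0563] 41.5583
steel_large top 0.055534278141675796 exp 0.055 knob xy [0.522 0.344] well 0.523 0.3443
steel_small top 0.04108400716091027 exp 0.041 knob xy [0.5206 0.3795] well 0.5213 0.3801
brass_large top 0.05572608727413434 exp 0.055 knob xy [0.5939 0.3707] well 0.595 0.3711
brass_small top 0.04108237461509401 exp 0.041 knob xy [0.5924 0.3344] well 0.5934 0.3347
42.9583 [-0.1768  0.7519  0.1825]
```

View pics/e0c.png

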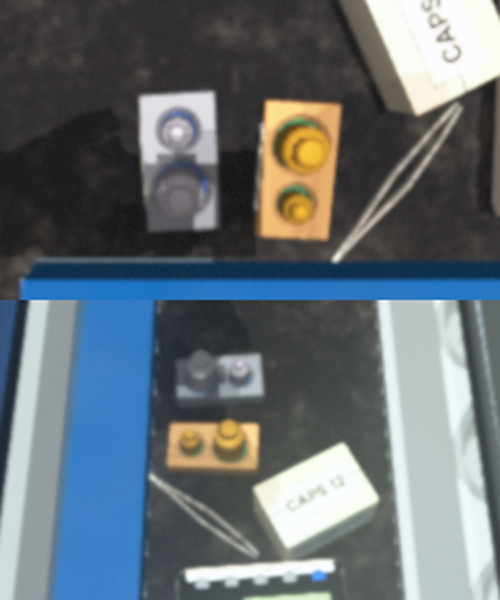

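View pics/e_scene.png

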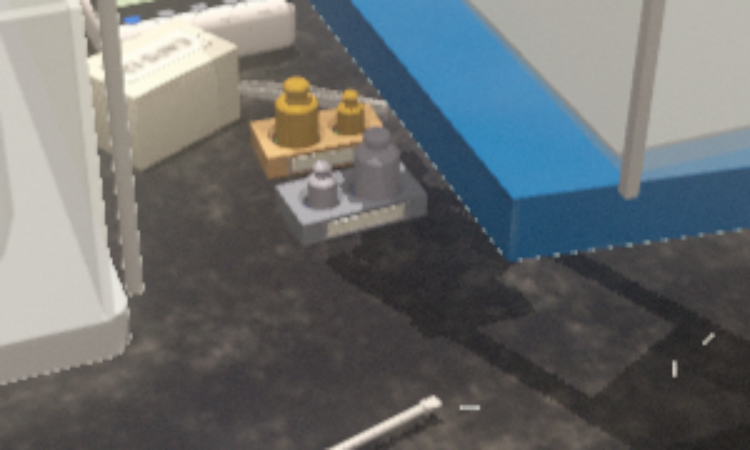

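The wrist and side crops and the scene crop show all four weights upright in their own wells, with steel in grey and brass in wood. Knob tops measure 55.5, 41.1, 55.7 and 41.1 mm, as expected for fully seated. The tweezers and carton are untouched and the hand is clear.

```bash
python3 - <<'E'
from station import *
sign_off(); print(get_clock())
E
```

```text
the job is handed in; nothing more can be done
the job is handed in; nothing more can be done
```

All four weights are back in their own wells and let go: the two steel ones in the grey block, the two brass ones in the wooden block. I handed the job in at about 43 s on the robot's clock. I gripped each weight with the jaws fore and aft, and stopped each descent at a light contact of about 3–6 N.

**Last checks:**
- **Seating:** At contact, each weight's underside was at 7.0–7.15 mm, and the well floor is at 7 mm. The knob tops then measured 55.5 and 55.7 mm (large) and 41.1 mm (both small), against 55 and 41 mm expected.
- **Upright and bystanders:** The wrist, side and scene pictures show all four weights upright. The tweezers and carton appear unmoved by eye; I did not measure their positions.
- **Clearance:** The hand was well clear, at a height of about 0.27 m, and the force reading was back near zero.

**What disagreed:**
- **Knob positions:** They came out about 0.5–1.1 mm nearer the robot than my well estimates, within the 2 mm of play.
- **Block outline:** The wooden block's outline did not agree between the two views, so I used its coloured well floors instead.
- **Start pose:** The first wrist picture had the hand inside the tank's hood. I raised it slowly and felt no contact force.

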